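# Unstack the jeweller's pile and set up the wax-milling bench

## Robot

A 6-joint arm with a two-finger parallel gripper is mounted at the origin on the work surface. World frame = base frame: x ahead of the robot, y to its left, z up, the work surface at z = 0. Lengths are in m, angles in rad, forces in N, time in s.
With the tool pointing down it reaches from about 0.325 to 0.775 m from the base axis. Payload 5.5 kg.
Tool frame: the origin (TCP) lies on the centre line of the jaws, within the pads' length; the fingertips stand 11 mm ahead of it and the grasp point (between the pads) lies 8 mm behind it; z points along the fingers, y is the line along which they close (so a half turn about z gives the same grasp; the last joint's range is limited). The gripper opens to 85 mm and grips with 20 to 120 N. Pads are 22 mm wide; open, the fingers measure 114 mm over their backs; the gripper's body (76 mm by 85 mm) begins 54 mm behind the grasp point. The pads swing forward as they close: fully open they stand 13 mm farther back than shut.
Start: joints at [-1.361, 0.091, 1.231, -0, 1.82, -0.057], TCP at [0.158, -0.579, 0.202] pointing down, gripper open.
Joint ranges: [-2.87, 2.87], [-0.86, 2.18], [0.17, 2.46], [-1.51, 4.65], [0.06, 2.69], [-2.65, 2.65]. Speed limits (rad/s): [2.57, 2.57, 3.01, 3.14, 3.14, 3.14].

## Interface

Orientations are given as a unit quaternion [w, x, y, z].
In Python, from rig import r gives the robot as it stands. The module is installed in compiled form; this text tells all that it offers.
- The arm moves only by the shell command python3 -m inch 'ROWS' [FORCE]. ROWS is a JSON object whose one key "plan" holds a list of rows, each a list of 7 numbers: the turn, a rotation vector about the tool's x, y, z in rad, then the shift along the tool's x, y, z in m, then the opening, from -1 (shut) to 1 (fully open). A call has 1 to 10 rows; each row is the pose to reach, as a shift and turn from the pose commanded when the call began, along the tool's axes at that moment; what a row does not reach only later rows make up. A row lasts 1/12 s, in which the tool goes at most 41.7 mm and 7.16 degrees, less where a joint would pass 70% of its speed; a pose out of reach is approached as far as the arm can. A call with a gripper value outside its range is refused whole. The fingers move at their own pace and stop on an object; FORCE is the grip in N (left out, the last holds). Time passes only in rows, so rows that repeat a pose let the fingers close. It gives the time, the measured TCP pose, the force, the opening and the grip force at its end, in the units of the state.
- r.state(): the state, without advancing time (a new reading comes with each control period).
- r.snapshot(name): name is "scene" or "side" or "wrist"; returns the picture (400x640x3 uint8, blue, green, red); there is no depth.
- r.get_calibration(name): a dict with "intrinsics" (3x3 intrinsics, pixels), "R" (3x3) and "t" (3): a world point X has camera coordinates R X + t; the wrist camera has in their place "T_tool_cam" (4x4, takes a point from camera to tool coordinates, whose origin is the TCP and whose axes are the flange's). Camera axes: x right, y down, z forward; pixel columns grow to the right and rows downward; lengths in m; the calibration is good to about 2 mm. A picture is of the moment at which its call begins: read the wrist's pose just before it. get_calibration takes no time and is no camera call.
- r.sign_off(): hands the job in; it is judged then, once.
The state is a dict: "time": time; "joints": joint angles; "joint_vel": joint speeds; "effort": joint torques, N m; "position": TCP position; "eef_rot": TCP orientation; "force": force on the tool from outside, world axes, zero at the start; "ft_torque": the same for the moment, N m; "grip_width": finger opening in m; "grip_force": force on a finger pad.
Only numpy, scipy, OpenCV 4.12 (cv2) and the standard library are available. Lean on these libraries where they do the work, as an engineer would, in place of code of your own. Each camera call takes 0.05 s, during which the arm holds its last target. There are 200 camera calls.

## Task

Take the pile on the jeweller's bench apart and set everything in its own place: the green wax ring tube standing over the pin of its round wooden stand, the lidded brass tin in the middle of the round cork coaster, the square steel bench block in the middle of the square black rubber pad, and the rectangular green wax block flat on the aluminium milling nest, slid fully home against both the two side pins and the end pin. The tin holds loose stones, so keep it upright, and leave the jar and the roll of tape where they are.

Things in the scene. Friction and masses are not known exactly. Their poses are not given: they have to be found in the camera images.
- wax_block: Rectangular block of dark green carving wax, 80 (its x) x 50 (its y) x 24 mm high, 80 to 140 g, loose, lying flat on the bench. Origin at the centre of its underside. Either this or the steel block carries the tin, with the wax tube on top of the tin; look which.
- steel_block: Square bright steel bench block, 56 x 56 x 24 mm high, 0.46 to 0.7 kg, loose, lying flat on the bench. Origin at the centre of its underside. Same height as the wax block; one of the two carries the tin.
- tin: Round lidded brass tin, body 44 mm diameter (lid 45 mm), 22 mm high, 40 to 85 g, loose, upright on the top face (24 mm up) of the wax block or of the steel block at the start. Origin at the centre of its underside, z up.
- wax_tube: Short tube of the same green wax (ring blank), outside 34 mm diameter, hole 20 mm diameter right through, 30 mm high, 25 g, loose, standing upright on the tin at the start. Origin at the centre of its underside, z along the hole.
- nest: Fixed aluminium mill nest: plate 120 (x) x 90 (y) x 12 mm high. Rigid steel pins, 10 mm diameter, 14 mm above the plate: side pins at x = -28 and +28, y = +30 mm, end pin at x = +45, y = 0. Origin under the plate's middle. The seated wax block (long side along x, its +y side on the side pins, +x end on the end pin) is centred over the origin, 12 mm up. 46 mm clear between the side pins.
- pad: Fixed square black rubber pad, 90 x 90 x 6 mm high, place of the steel block. Origin at the centre of its underside.
- coaster: Fixed round cork coaster, 78 mm diameter, 6 mm high, place of the tin. Origin at the centre of its underside.
- stand: Fixed round dark wooden stand, base 58 mm diameter and 10 mm high, with a brass pin of 6 mm diameter that rises 18 mm above the base at its centre; place of the wax tube, which goes over the pin and rests on the base. Origin at the centre of its underside.
- jar: Bystander: small clear jar with a white lid, 44 mm diameter, 45 mm high, loose, not to be moved. Origin at the centre of its underside.
- tape: Bystander: roll of off-white tape lying flat, outside 80 mm, hole 60 mm diameter, 25 mm high, loose, not to be moved. Origin at the centre of its underside.
Not all that is in view belongs to the job. Several things have the shape of the pad; the one meant has the colours described above. Of the things that look like the wax_block, take the one that is nearest to the robot's base at the start.

How it is judged:
By the outcome, as a careful person would: the job done as asked, in the order asked, and still so for the second after the job is handed in, with the robot touching nothing.
It also fails if it takes over 115 s, if anything falls off the work surface, if the arm or the gripper's body presses on something with over 40 N, if the wrist force passes 120 N, or if a joint passes its speed limit or range.

## Working session

There is one attempt and no reset: what is moved stays moved. The work goes in short steps, Python scripts to look and compute and a shell command to move; the robot and the scene stay as the last step left them, time stands still between calls to the robot, and variables do not carry over. Pictures are saved under pics/ and viewed, at most 14 in all, crops included, and the job is handed in when it is done.

```bash
mkdir -p pics
python3 - <<'E'
from rig import r
import cv2,numpy as np
s=r.state();print(s)
for n in("scene","side"):
    cv2.imwrite(f"pics/{n}0.png",r.snapshot(n))
    c=r.get_calibration(n);print(n,c)
print(r.get_calibration("wrist"))
cv2.imwrite("pics/wrist0.png",r.snapshot("wrist"))
E
```

```text
{'time': 0.0, 'joints': array([-1.36069135e+00,  9.18553646e-02,  1.23189988e+00, -6.09434677e-06,
        1.81976110e+00, -5.67054469e-02]), 'joint_vel': array([ 6.83999212e-04, -4.95677695e-04,  7.63109451e-04,  3.19557032e-04,
        3.46657517e-05,  1.63763317e-03]), 'effort': array([ 1.76368918e-03, -4.58732557e+01, -4.18021595e+01,  2.62126860e-04,
        1.16041530e-02, -2.25535968e-05]), 'position': array([ 0.15811775, -0.57844882,  0.20114509]), 'eef_rot': array([-9.58789882e-04,  9.91114355e-01,  1.33009061e-01, -7.66461602e-05]), 'force': array([-0.42045911, -0.33010194, -0.96126337]), 'ft_torque': array([0.06884315, 0.03045912, 0.01224239]), 'grip_force': 0.0, 'grip_width': 0.08533470199109794}
scene {'intrinsics': array([[423.05793482,   0.        , 325.84716703],
       [  0.        , 423.05793482, 196.43061053],
       [  0.        ,   0.        ,   1.        ]]), 'R': array([[ 0.53315413,  0.84593309,  0.0119947 ],
       [ 0.52388894, -0.31898516, -0.78980305],
       [-0.66429441,  0.42737065, -0.61324324]]), 't': array([-0.43878389, -0.16271545,  1.63066441])}
si
[... 202 characters left out ...]
09291256,  0.01737147],
       [ 0.05442806,  0.71373394, -0.69829897],
       [-0.07727935, -0.69422699, -0.7155954 ]]), 't': array([ 0.50312469, -0.11967253,  1.74450427])}
{'intrinsics': array([[290.38895352,   0.        , 316.5133295 ],
       [  0.        , 290.38895352, 198.8756976 ],
       [  0.        ,   0.        ,   1.        ]]), 'T_tool_cam': array([[ 3.59136470e-04, -9.48935307e-01, -3.15470528e-01,
         8.06425920e-02],
       [ 9.99999935e-01,  3.45237817e-04,  9.99399008e-05,
        -7.09386882e-05],
       [ 1.40758561e-05, -3.15470544e-01,  9.48935370e-01,
        -1.70843260e-01],
       [ 0.00000000e+00,  0.00000000e+00,  0.00000000e+00,
         1.00000000e+00]])}
```

View pics/scene0.png

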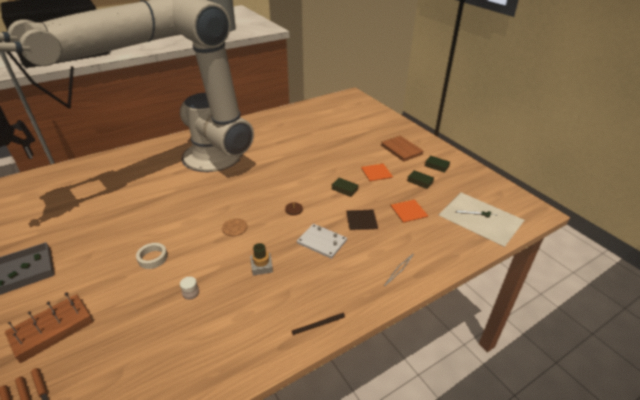

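View pics/side0.png

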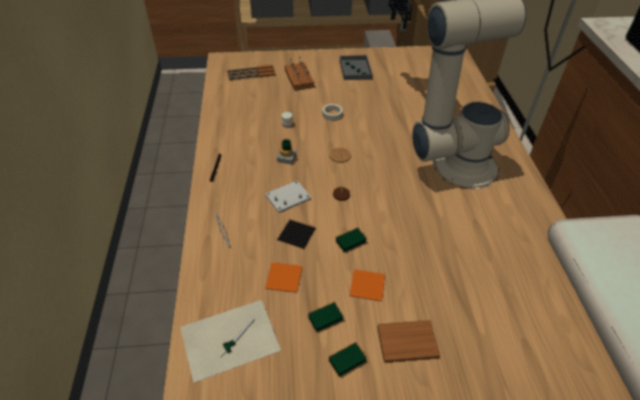

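The steel block carries the tin and tube (scene (261,258)). Going by the scene view, the stand is at (294,208), the coaster at (235,227), the nest at (322,240), the black pad at (362,219) and the nearest wax block at (345,186). The jar is at (189,287) and the tape at (151,256).

```bash
cat > h.py <<'E'
import cv2,numpy as np
from scipy.spatial.transform import Rotation as Ro
from rig import r
def cam(n,s=None):
    c=r.get_calibration(n);K=c["intrinsics"]
    if n!="wrist": return K,c["R"].T,-c["R"].T@c["t"]
    s=s or r.state();q=s["eef_rot"];R=Ro.from_quat(np.r_[q[1:],q[0]]).as_matrix()
    T=c["T_tool_cam"];return K,R@T[:3,:3],R@T[:3,3]+s["position"]
def ray(c,p,z):
    "pixels (n,2) -> world xy at height z"
    K,R,o=c;p=np.atleast_2d(np.array(p,float))
    d=(R@np.linalg.inv(K)@np.c_[p,np.ones(len(p))].T).T
    return (o+d*((z-o[2])/d[:,2])[:,None])[:,:2]
def proj(c,X):
    K,R,o=c;q=K@R.T@(np.array(X,float)-o);return q[:2]/q[2]
def rel(X):
    "world point -> shift in tool axes from present measured TCP"
    s=r.state();q=s["eef_rot"];R=Ro.from_quat(np.r_[q[1:],q[0]])
    return R.inv().apply(np.array(X)-s["position"])
def yaw():
    q=r.state()["eef_rot"];R=Ro.from_quat(np.r_[q[1:],q[0]]).as_matrix()
    return np.degrees(np.arctan2(R[1,0],R[0,0]))
E
python3 - <<'E'
from h import *
A=cam("scene");B=cam("side")
P=dict(stand=((294,209),(342,193),.01),coaster=((235,227),(340,155),.006),nest=((322,240),(289,196),.012),pad=((362,219),(297,234),.006),wax=((345,184),(351,238),.024),tubetop=((260,247),(286,143),.076),jar=((188,281),(288,116),.045),tape=((151,254),(332,110),.025))
for k,(a,b,z) in P.items(): print(k,ray(A,a,z).round(3),ray(B,b,z).round(3))
print(yaw())
E
```

```text
stand [[0.466 0.104]] [[0.453 0.112]]
coaster [[ 0.444 -0.089]] [[ 0.436 -0.083]]
nest [[0.637 0.104]] [[0.626 0.114]]
pad [[0.616 0.265]] [[0.61  0.272]]
wax [[0.454 0.31 ]] [[0.451 0.316]]
tubetop [[ 0.63  -0.087]] [[ 0.626 -0.078]]
jar [[ 0.615 -0.283]] [[ 0.611 -0.274]]
tape [[ 0.448 -0.337]] [[ 0.44  -0.329]]
15.2854529488563
```

View pics/wrist0.png

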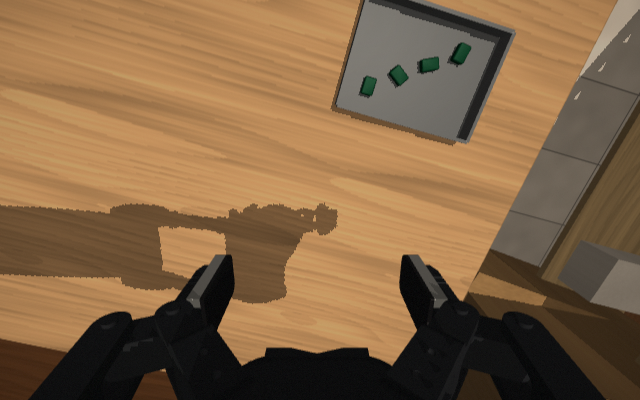

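The wrist view shows only bench and a tray here. The camera looks along the tool's +x side. I'll move to a survey pose over the work.

```bash
python3 -m inch '{"plan":[[0,0,0,0.027,-0.027,-0.015,1],[0,0,0,0.054,-0.054,-0.03,1],[0,0,0,0.081,-0.081,-0.045,1],[0,0,0,0.108,-0.109,-0.06,1],[0,0,0,0.135,-0.136,-0.075,1],[0,0,0,0.162,-0.164,-0.09,1],[0,0,0,0.189,-0.191,-0.1,1],[0,0,0,0.216,-0.218,-0.11,1],[0,0,0,0.243,-0.246,-0.12,1],[0,0,0,0.25,-0.25,-0.13,1]]}'
python3 -m inch '{"plan":[[0,0,0.06,0.027,-0.027,0,1],[0,0,0.12,0.054,-0.054,0,1],[0,0,0.18,0.081,-0.081,0,1],[0,0,0.24,0.108,-0.109,0,1],[0,0,0.267,0.135,-0.136,0,1],[0,0,0.267,0.162,-0.164,0,1],[0,0,0.267,0.189,-0.191,0,1],[0,0,0.267,0.216,-0.218,0,1],[0,0,0.267,0.241,-0.247,0,1],[0,0,0.267,0.241,-0.247,0,1]]}'
python3 - <<'E'
from h import *
s=r.state();print(s["position"],s["joints"],s["force"],yaw())
np.save("p1.npy",s,allow_pickle=True)
cv2.imwrite("pics/w1.png",r.snapshot("wrist"))
E
```

```text
time: 0.98
position: [0.3351, -0.2674, 0.3337]
eef_rot: [-0.0, 0.991, 0.135, 0.001]
force: [0.2, 0.3, 0.3]
grip_width: 0.0856
grip_force: 0.0
time: 1.82
position: [0.5023, 0.0356, 0.3302]
eef_rot: [-0.001, 1.0, 0.003, -0.001]
force: [1.1, 0.4, 0.1]
grip_width: 0.0854
grip_force: 0.0
[0.50228767 0.03556384 0.33022891] [ 1.39192209e-03 -9.89248361e-02  1.18973162e+00  2.64050482e-03
  2.05348629e+00  1.56687195e+00] [1.14866908 0.3892728  0.10194233] 0.374824809203412
```

View pics/w1.png

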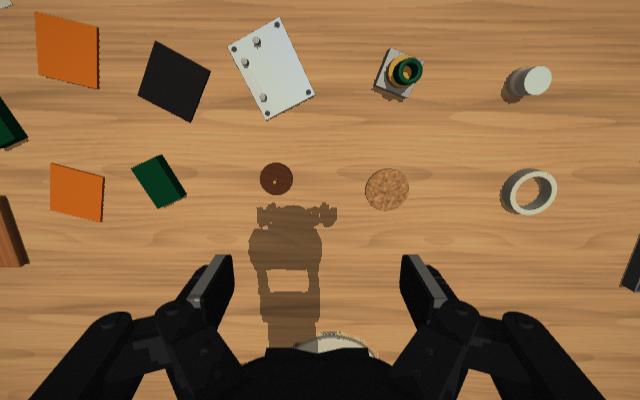

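Everything is visible here: stand (276,178), coaster (387,189), pad (174,81), wax block (158,181), nest (270,68) with pins at (257,41), (245,62) and (263,97), and the steel/tin/tube stack (402,72).

Run:
```python
from h import *
s=np.load("p1.npy",allow_pickle=True).item();c=cam("wrist",s)
I=cv2.imread("pics/w1.png");h=cv2.cvtColor(I,cv2.COLOR_BGR2HSV).astype(int);H,S,V=h[...,0],h[...,1],h[...,2]
def m(mask,box,z,name,keep=None):
    M=np.zeros(mask.shape,np.uint8);x0,y0,x1,y1=box;M[y0:y1,x0:x1]=mask[y0:y1,x0:x1]*255
    C=max(cv2.findContours(M,0,cv2.CHAIN_APPROX_NONE)[0],key=cv2.contourArea)[:,0]
    W=(ray(c,C,z)*1000).astype(np.float32)
    print(name,'rect',*[np.round(v,1) for v in cv2.minAreaRect(W)],'ell',*[np.round(v,1) for v in cv2.fitEllipse(W)]);return W
print("hsv",[h[y,x] for x,y in((276,170),(387,189),(174,81),(152,178),(280,80),(400,92),(413,74),(386,72),(157,200))])
m((V<75)&(S>0),(235,150,310,200),.010,"stand")
m((S>90)&(V<0),(0,0,1,1),0,"x") if 0 else None
m((V<70),(120,30,220,130),.006,"pad")
m((H>45)&(H<95)&(S>60),(120,140,200,215),.024,"wax")
m((S<60)&(V>90),(215,10,320,125),.012,"nest")
m((H>45)&(H<95)&(S>60),(370,40,440,110),.076,"tube")
m((S<70)&(V>60),(360,40,440,110),.024,"steel")
g=cv2.resize(I[30:220,110:450],None,fx=2.35,fy=2.35,interpolation=cv2.INTER_CUBIC);cv2.imwrite("pics/w1c.png",g)
```

```text
hsv [array([ 10, 169,  83]), array([ 15, 149, 154]), array([12, 44, 29]), array([ 74, 226,  52]), array([ 51,  13, 200]), array([24, 31, 81]), array([ 74, 191,  20]), array([ 18, 178,  56]), array([ 74, 220,  51])]
stand rect [473.4  88.7] [27.9  4.7] 46.4 ell [470.  91.] [12.2 28.5] 135.1
pad rect [609.2 264.3] [91.1 89.3] 62.0 ell [609.5 264.4] [103.1 106. ] 150.8
wax rect [451.9 303.6] [77.2 59.8] 24.8 ell [452.  303.8] [67.8 90.7] 114.2
nest rect [627.8 106.4] [119.9  89.5] 26.3 ell [628.1 106.5] [101.9 144.4] 115.9
tube rect [622.1 -85. ] [30.8 38.6] 17.7 ell [622.4 -85.3] [30.9 38.3] 19.1
steel rect [624.8 -87.5] [55.4 56.1] 70.7 ell [624.6 -86.8] [57.6 61.4] 104.4
```

View pics/w1c.png

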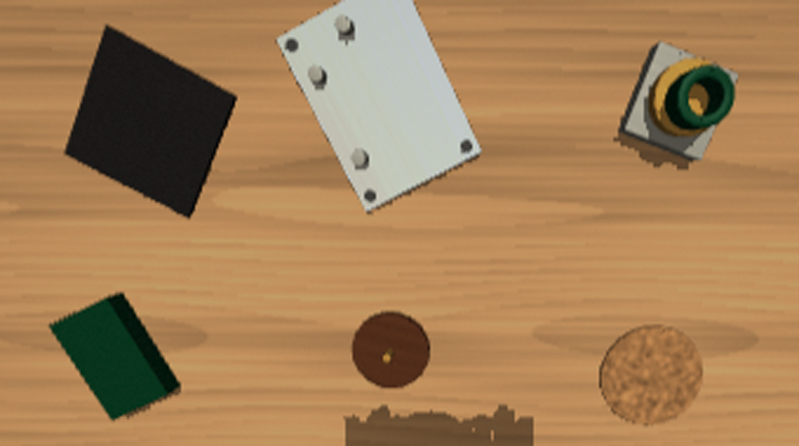

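The stand, pad and nest contours match their sizes. The nest's +x (end pin) points up-left in the image, so its yaw is about 26°. I'll get a closer look at the stack before grasping.

```bash
python3 -m inch '{"plan":[[0,0,0.06,0.02,0.02,0.03,1],[0,0,0.12,0.04,0.04,0.06,1],[0,0,0.18,0.06,0.06,0.09,1],[0,0,0.24,0.08,0.08,0.12,1],[0,0,0.3,0.1,0.1,0.15,1],[0,0,0.344,0.12,0.12,0.17,1],[0,0,0.344,0.12,0.12,0.18,1],[0,0,0.344,0.12,0.12,0.18,1],[0,0,0.344,0.12,0.12,0.18,1]]}'
python3 - <<'E'
from h import *
s=r.state();print(s["position"],s["joints"],yaw())
np.save("p2.npy",s,allow_pickle=True)
I=r.snapshot("wrist");cv2.imwrite("pics/w2.png",I)
E
```

```text
time: 2.62
position: [0.62, -0.0905, 0.1521]
eef_rot: [-0.0, 0.985, -0.171, -0.001]
force: [0.1, 0.9, 1.7]
grip_width: 0.0854
grip_force: 0.0
[ 0.61996055 -0.09047005  0.15212762] [-1.99245922e-01  1.59892726e-01  1.24479399e+00  7.88191232e-05
  1.73840728e+00  1.71625997e+00] -19.74965931710374
```

View pics/w2.png

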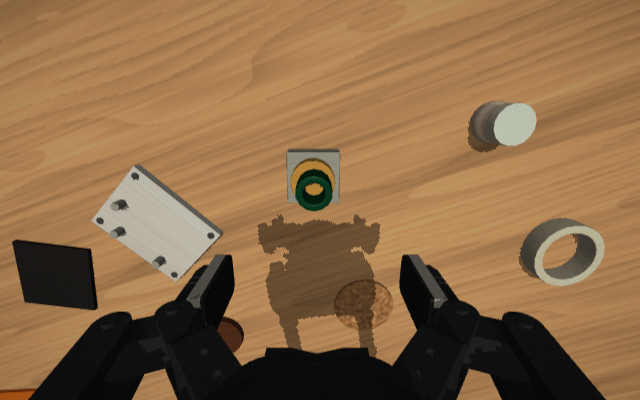

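The stack is squared to the tool. The tube top ring is at (314,190), the tin lid edge at (313,178), and the steel top spans (287..340, 150..205).

Run:
```python
from h import *
s=np.load("p2.npy",allow_pickle=True).item();c=cam("wrist",s)
I=cv2.imread("pics/w2.png");h=cv2.cvtColor(I,cv2.COLOR_BGR2HSV).astype(int);H,S,V=h[...,0],h[...,1],h[...,2]
W=slice(140,215),slice(280,350)
for n,M in dict(tube=(H>45)&(H<95)&(S>60),brass=(H>12)&(H<30)&(S>100)&(V>60),steel=(S<60)&(V>60)).items():
    K=np.zeros(M.shape,bool);K[W]=M[W];ys,xs=np.nonzero(K);print(n,xs.min(),xs.max(),ys.min(),ys.max(),K.sum())
for y in range(150,214,2): print(y,h[y,313],end=' ')
print()
for x in range(284,344,2): print(x,h[192,x],end=' ')
# top predictions
p=s["position"]
for z,rad in((.076,.017),(.046,.0225)):
  print(z,proj(c,[.622,-.085,z]))
```

```text
tube 296 331 170 210 994
brass 280 349 140 214 3038
steel 287 339 150 202 1039
150 [27 32 71] 152 [ 24  32 119] 154 [ 23  32 144] 156 [ 24  34 143] 158 [ 18 126 101] 160 [ 18 178  90] 162 [ 18 174 174] 164 [ 18 173 175] 166 [ 18 174 180] 168 [ 19 171 133] 170 [ 71 198  27] 172 [ 74 214  25] 174 [ 70 235  25] 176 [ 73 152  67] 178 [ 73 174  66] 180 [ 73 199  55] 182 [ 65 139  46] 184 [ 18 175 149] 186 [ 18 173 178] 188 [ 18 172 179] 190 [ 18 175 178] 192 [ 18 175 178] 194 [ 18 171 151] 196 [ 74 206  26] 198 [ 72 226  26] 200 [ 74 206  26] 202 [ 71 198  27] 204 [ 74 198  40] 206 [ 73 166  66] 208 [ 73 217  53] 210 [ 72 207  48] 212 [ 15 134 175] 
284 [ 15 134 183] 286 [ 15 134 183] 288 [ 22  36 129] 290 [ 24  34 142] 292 [ 19  60 145] 294 [ 18 173 177] 296 [ 73 200  51] 298 [ 73 221  52] 300 [ 75 230  50] 302 [ 75 234  36] 304 [ 73 240  17] 306 [ 25 158  55] 308 [ 18 174 177] 310 [ 18 173 178] 312 [ 18 174 177] 314 [ 18 174 177] 316 [ 18 175 176] 318 [ 18 174 176] 320 [ 19 167 131] 322 [ 72 219  21] 324 [ 71 240  17] 326 [ 73 215  51] 328 [ 75 215  51] 330 [ 74 210  51] 332 [ 22 102 100] 334 [ 23  33 140] 336 [ 23  33 141] 338 [ 23  35 125] 340 [ 15 134 183] 342 [ 15 133 178] 0.076 [309.72772925 197.16306756]
0.046 [310.39598373 187.75262119]
```

Run:
```python
from h import *
s=np.load("p2.npy",allow_pickle=True).item();c=cam("wrist",s)
print("tube",ray(c,[(313.5,193.2)],.076), ray(c,[(295.5,193.2),(331.5,193.2),(313.5,175.5),(313.5,211)],.076))
I=cv2.imread("pics/w2.png");h=cv2.cvtColor(I,cv2.COLOR_BGR2HSV).astype(int)
for y in (172,176,180,184):
    b=[x for x in range(286,342) if h[y,x,1]>100]; print(y,b[0],b[-1])
e=ray(c,[(313.5,160.5)],.046); 
cy=(ray(c,[(313.5,160.5)],.046)[0]); ux=np.array([np.cos(np.radians(-19.75)),np.sin(np.radians(-19.75))])
print("tin from top edge",cy-ux*.0225)
print("steel corners top", ray(c,[(287.5,151.5),(339.5,151.5),(287.5,203),(339.5,203)],.024))
# coaster ellipse from view w1 by texture-free: use hand boundary later
print(rel([0.6,-.09,.1]))
```

```text
tube [[ 0.62435217 -0.08944126]] [[ 0.62976309 -0.07435411]
 [ 0.61894121 -0.10452852]
 [ 0.63956665 -0.09495409]
 [ 0.60841788 -0.08366762]]
172 286 341
176 286 341
180 286 341
184 286 341
tin from top edge [ 0.62546195 -0.08960106]
steel corners top [[ 0.66053307 -0.07355456]
 [ 0.64247015 -0.12392034]
 [ 0.60828994 -0.05293046]
 [ 0.58915095 -0.10629493]]
[-0.01944439  0.0069236   0.05393402]
```

```bash
python3 -m inch '{"plan":[[0,0,0,0.004,-0.002,0.03,1],[0,0,0,0.004,-0.002,0.06,1],[0,0,0,0.004,-0.002,0.08,1],[0,0,0,0.004,-0.002,0.09,1],[0,0,0,0.004,-0.002,0.09,1],[0,0,0,0.004,-0.002,0.09,-1],[0,0,0,0.004,-0.002,0.09,-1],[0,0,0,0.004,-0.002,0.09,-1],[0,0,0,0.004,-0.002,0.09,-1],[0,0,0,0.004,-0.002,0.09,-1]]}' 25
python3 -m inch '{"plan":[[0,0,0,0,0,0,-1],[0,0,0,0,0,0,-1],[0,0,0,0,0,0,-1],[0,0,0,0,0,0,-1]]}'
```

```text
time: 3.5
position: [0.6258, -0.0895, 0.0636]
eef_rot: [0.0, 0.985, -0.171, 0.001]
force: [0.3, -0.1, 0.1]
grip_width: 0.0257
grip_force: 0.0
time: 3.83
position: [0.6251, -0.0894, 0.0622]
eef_rot: [-0.0, 0.985, -0.171, -0.0]
force: [-0.7, 0.5, -0.2]
grip_width: 0.0001
grip_force: 0.0
```

Run:
```python
from h import *
s=r.state();c=cam("wrist",s);np.save("p3.npy",s,allow_pickle=True)
cv2.imwrite("pics/w3.png",r.snapshot("wrist")); I=r.snapshot("scene");cv2.imwrite("pics/s3.png",I)
a=cv2.resize(I[180:330,160:400],None,fx=3.3,fy=3.3);cv2.imwrite("pics/s3c.png",a)
```

```text
(no output)
```

View pics/w3.png

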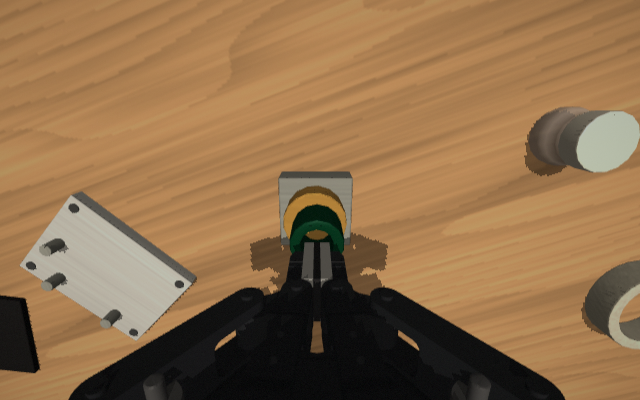

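View pics/s3c.png

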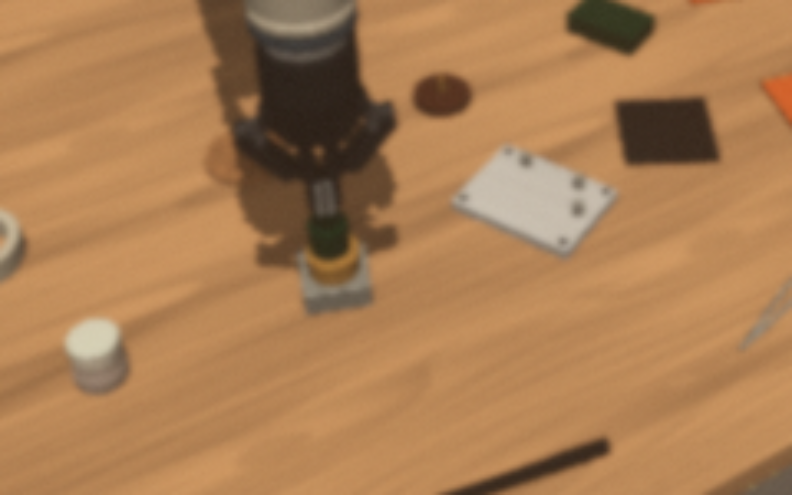

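The fingers are shut at (317,245), on the tool −x side of the tube or above it. The tube is undisturbed. I'll check where the tips ought to project.

Run:
```python
from h import *
s=np.load("p3.npy",allow_pickle=True).item();c=cam("wrist",s)
q=s["eef_rot"];R=Ro.from_quat(np.r_[q[1:],q[0]]).as_matrix();p=s["position"]
print(p,R.round(3))
for d in (-.03,-.008,0,.011,.03): print(d,proj(c,p+R@[0,0,d]).round(1))
for z in(.076,.046,.024): print(z,proj(c,[.6245,-.0894,z]).round(1))
cs=cam("scene"); 
for d in (-.008,.011): print("scene",d,proj(cs,p+R@[0,0,d]).round(1))
for z in(.076,.046): print("scene tube",z,proj(cs,[.6245,-.0894,z]).round(1))
```

```text
[ 0.6251469  -0.08944318  0.06217059] [[ 0.941 -0.337 -0.   ]
 [-0.337 -0.941  0.   ]
 [-0.     0.    -1.   ]]
-0.03 [316.1 257.5]
-0.008 [316.1 239.5]
0 [316.2 234. ]
0.011 [316.2 227. ]
0.03 [316.2 216.6]
0.076 [316.4 244.8]
0.046 [316.4 224.8]
0.024 [316.5 213.4]
scene -0.008 [258.6 247.9]
scene 0.011 [259.2 252.9]
scene tube 0.076 [258.3 246.2]
scene tube 0.046 [259.3 254.1]
```

Run:
```python
from h import *
from scipy.optimize import least_squares
for k,box in ((1,(215,10,320,125)),(2,(80,150,235,290)),(3,(0,180,215,350))):
    s=np.load(f"p{k}.npy",allow_pickle=True).item();c=cam("wrist",s)
    I=cv2.imread(f"pics/w{k}.png");h=cv2.cvtColor(I,cv2.COLOR_BGR2HSV).astype(int)
    M=np.zeros(I.shape[:2],np.uint8);x0,y0,x1,y1=box;M[y0:y1,x0:x1]=((h[...,1]<50)&(h[...,2]>120))[y0:y1,x0:x1]*255
    C=max(cv2.findContours(M,0,cv2.CHAIN_APPROX_NONE)[0],key=cv2.contourArea)[:,0]
    for dz in (0,.02):
        cc=(c[0],c[1],c[2]+[0,0,dz]);b=cv2.minAreaRect((ray(cc,C,.012)*1000).astype(np.float32));print(k,dz,[np.round(v,1) for v in b])
s=np.load("p3.npy",allow_pickle=True).item();print(s["joints"])
I=cv2.imread("pics/w3.png");cv2.imwrite("pics/w3c.png",cv2.resize(I[160:310,230:400],None,fx=4,fy=4,interpolation=cv2.INTER_CUBIC))
```

```text
1 0 [array([627.8, 106.3]), array([119.8,  89.5]), np.float64(26.3)]
1 0.02 [array([629.7, 109.2]), array([124.7,  93.1]), np.float64(26.3)]
2 0 [array([627.9, 106.2]), array([119.3,  91.7]), np.float64(26.3)]
2 0.02 [array([623.5, 120.7]), array([126.9,  97.6]), np.float64(26.3)]
3 0 [array([626.9, 108.2]), array([118.9,  96.6]), np.float64(26.4)]
3 0.02 [array([620.2, 128.6]), array([129.7, 105.4]), np.float64(26.4)]
[-1.95974286e-01  1.92263068e-01  1.36809313e+00 -2.90748713e-06
  1.58145474e+00  1.71905169e+00]
```

View pics/w3c.png

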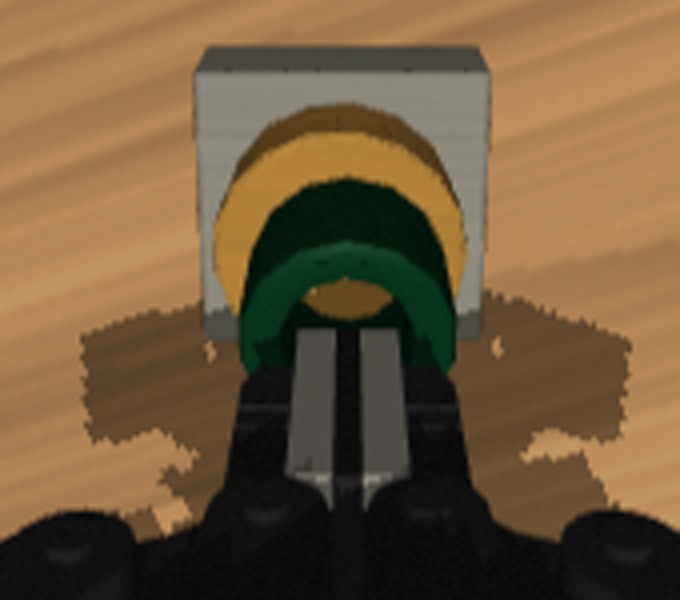

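The tips' front edge shows at about (317,242) in the wrist view and (258.5,244.5) in the scene view. Both suggest they are above the tube's rim, so I'll triangulate.

Run:
```python
from h import *
s=np.load("p3.npy",allow_pickle=True).item();c=cam("wrist",s);cs=cam("scene")
for z in np.arange(.05,.12,.01):
    a=ray(c,[(317,242)],z)[0];q=s["eef_rot"];R=Ro.from_quat(np.r_[q[1:],q[0]])
    print(z.round(3),R.inv().apply(np.r_[a,z]-s["position"]).round(4),proj(cs,np.r_[a,z]).round(1))
```

```text
0.05 [-0.0119  0.0006  0.0122] [258.6 250.2]
0.06 [-0.0069  0.0006  0.0022] [258.5 248.8]
0.07 [-0.0018  0.0005 -0.0078] [258.3 247.5]
0.08 [ 0.0033  0.0005 -0.0178] [258.2 246.1]
0.09 [ 0.0083  0.0005 -0.0278] [258.1 244.7]
0.1 [ 0.0134  0.0005 -0.0378] [257.9 243.3]
0.11 [ 0.0184  0.0005 -0.0478] [257.8 241.8]
```

The tips appear to sit about 40 mm higher than the stated geometry implies. I'll reopen, lower 30 mm and close gently. The width will show what is held: 34 mm for the tube, 45 for the tin, 56 for the steel.

```bash
python3 -m inch '{"plan":[[0,0,0,0,0,0,1],[0,0,0,0,0,0,1],[0,0,0,0,0,0,1],[0,0,0,0,0,0,1],[0,0,0,0,0,0,1],[0,0,0,0,0,0,1],[0,0,0,0,0,0,1],[0,0,0,0,0,0.01,1],[0,0,0,0,0,0.02,1],[0,0,0,0,0,0.03,1]]}' 20
python3 -m inch '{"plan":[[0,0,0,0,0,0,1],[0,0,0,0,0,0,0.3],[0,0,0,0,0,0,-0.1],[0,0,0,0,0,0,-0.1],[0,0,0,0,0,0,-0.1],[0,0,0,0,0,0,-0.1],[0,0,0,0,0,0,-0.1],[0,0,0,0,0,0,-0.1]]}'
python3 - <<'E'
from h import *
s=r.state();print(s["position"],s["force"],s["joints"]);np.save("p4.npy",s,allow_pickle=True)
I=r.snapshot("wrist");cv2.imwrite("pics/w4.png",I);J=r.snapshot("scene");cv2.imwrite("pics/s4.png",J)
a=cv2.resize(I[120:400,170:470],(400,373));b=cv2.resize(J[190:290,205:312],(400,373));cv2.imwrite("pics/c4.png",np.hstack([a,b]))
E
```

```text
time: 4.77
position: [0.6249, -0.0893, 0.0308]
eef_rot: [-0.0, 0.985, -0.171, -0.0]
force: [-0.2, 0.5, 0.5]
grip_width: 0.0857
grip_force: 0.0
time: 5.43
position: [0.6254, -0.0894, 0.0326]
eef_rot: [0.0, 0.985, -0.171, 0.0]
force: [-0.3, -0.8, -0.8]
grip_width: 0.0384
grip_force: 0.0
[ 0.62535222 -0.08943833  0.0325884 ] [-0.30763792 -0.81439259 -0.82466442] [-1.95911661e-01  2.06846135e-01  1.40469475e+00  1.12642002e-05
  1.52954360e+00  1.71908273e+00]
```

View pics/c4.png

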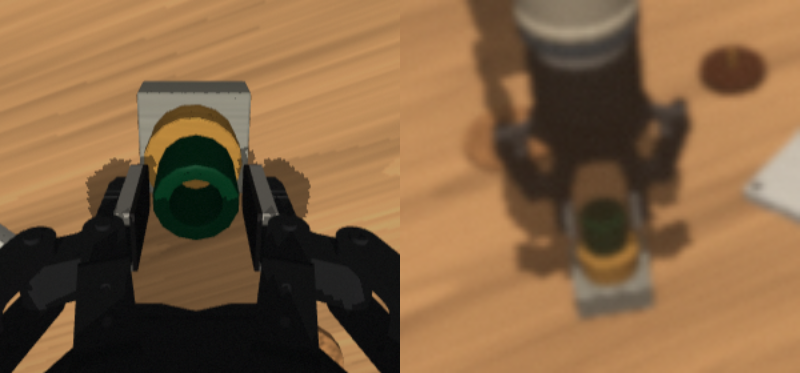

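Here the pads straddle the tube (crop (196,200)), clear of the tin. I'll close and lift.

```bash
python3 -m inch '{"plan":[[0,0,0,0,0,0,-0.5],[0,0,0,0,0,0,-0.5],[0,0,0,0,0,0,-0.5],[0,0,0,0,0,0,-0.5],[0,0,0,0,0,0,-0.5],[0,0,0,0,0,0,-0.5]]}' 25
```

```text
time: 6.03
position: [0.6254, -0.0895, 0.0326]
eef_rot: [0.0, 0.985, -0.171, 0.0]
force: [-0.2, 0.2, 2.4]
grip_width: 0.0335
grip_force: 25.0
```

Run:
```python
from h import *
s=np.load("p1.npy",allow_pickle=True).item();c=cam("wrist",s)
I=cv2.imread("pics/w1.png");h=cv2.cvtColor(I,cv2.COLOR_BGR2HSV).astype(int)
M=np.zeros(I.shape[:2],np.uint8);M[155:200,250:302]=(h[155:200,250:302,2]<115)*255
C=max(cv2.findContours(M,0,cv2.CHAIN_APPROX_NONE)[0],key=cv2.contourArea)[:,0]
print(C.min(0),C.max(0))
W=ray(c,C,.010)*1000;print("stand",W.min(0),W.max(0),(W.min(0)+W.max(0))/2)
print("from -x edge",W[:,0].min()+29,"pin",ray(c,[(274.7,182)],.026)*1000)
E0=[(365.5,189.4),(409,189.4),(387.3,168),(387.3,211)]
W=ray(c,E0,.006)*1000;print("coaster",W.round(1))
st=np.array([(W_:=0)]);print(rel([.469,.093,.09]),r.state()["position"])
```

```text
[260 163] [292 194]
stand [427.27679041  78.38210697] [483.08273191 134.63330193] [455.17976116 106.50770445]
from -x edge 456.27679041001085 pin [[453.71105157 106.51089062]]
coaster [[ 435.9  -51.4]
 [ 436.4 -128.6]
 [ 474.9  -86.8]
 [ 395.1  -93.6]]
[-0.20878312 -0.11898092 -0.05750121] [ 0.62541793 -0.08946475  0.03261283]
```

```bash
python3 -m inch '{"plan":[[0,0,0,0,0,-0.01,-0.5],[0,0,0,0,0,-0.03,-0.5],[0,0,0,0,0,-0.06,-0.5],[0,0,0,0,0,-0.07,-0.5],[0,0,0,0,0,-0.07,-0.5]]}'
```

```text
time: 6.45
position: [0.6272, -0.0898, 0.1069]
eef_rot: [0.0, 0.985, -0.171, 0.004]
force: [0.0, 0.2, 0.3]
grip_width: 0.0334
grip_force: 24.9
```

```bash
python3 -m inch '{"plan":[[0,0,0,-0.02,-0.011,0,-0.5],[0,0,0,-0.055,-0.031,0,-0.5],[0,0,0,-0.09,-0.051,0,-0.5],[0,0,0,-0.125,-0.071,0.01,-0.5],[0,0,0,-0.16,-0.09,0.02,-0.5],[0,0,0,-0.195,-0.11,0.03,-0.5],[0,0,0,-0.22,-0.123,0.04,-0.5],[0,0,0,-0.2265,-0.127,0.04,-0.5],[0,0,0,-0.2265,-0.127,0.04,-0.5],[0,0,0,-0.2265,-0.127,0.04,-0.5]]}'
python3 - <<'E'
from h import *
s=r.state();print(s["position"],yaw());np.save("p5.npy",s,allow_pickle=True)
I=r.snapshot("wrist");cv2.imwrite("pics/w5.png",I);J=r.snapshot("scene");cv2.imwrite("pics/s5.png",J)
a=cv2.resize(I[120:400,170:470],(400,373));b=cv2.resize(J[150:250,240:347],(400,373));cv2.imwrite("pics/c5.png",np.hstack([a,b]))
print(rel([.455,.1065,.03]))
E
```

```text
time: 7.28
position: [0.4551, 0.1063, 0.0619]
eef_rot: [0.0, 0.985, -0.171, 0.0]
force: [-0.4, 0.2, -0.2]
grip_width: 0.0334
grip_force: 24.9
[0.45505413 0.10628451 0.06190547] -19.676308424053136
[-0.00113662 -0.0004937   0.03253303]
```

View pics/c5.png

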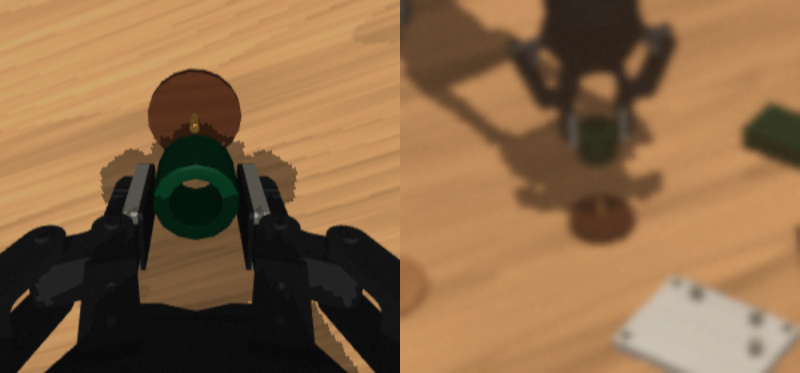

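The pin at crop (194,123) lines up under the tube's centreline, so I'll lower it.

```bash
python3 -c "
from h import *
s=np.load('p5.npy',allow_pickle=True).item();c=cam('wrist',s)
for z in(.01,.028):
  p=proj(c,[.455,.1065,z]);print((p-[170,120])*4/3)
print((proj(c,[.455+.029*.941,.1065-.029*.337,0])-[170,120])*4/3)"
python3 -m inch '{"plan":[[0,0,0,-0.001,0,0.015,-0.5],[0,0,0,-0.001,0,0.03,-0.5],[0,0,0,-0.001,0,0.04,-0.5],[0,0,0,-0.001,0,0.05,-0.5],[0,0,0,-0.001,0,0.056,-0.5],[0,0,0,-0.001,0,0.06,-0.5],[0,0,0,-0.001,0,0.064,-0.5],[0,0,0,-0.001,0,0.064,-0.5],[0,0,0,-0.001,0,0.064,-0.5]]}'
```

```text
[194.63268606 115.6641314 ]
[194.59299416 126.47433782]
[194.6652411   65.60636261]
time: 8.13
position: [0.4541, 0.1069, -0.0014]
eef_rot: [-0.0, 0.985, -0.171, 0.0]
force: [0.0, -0.2, -0.3]
grip_width: 0.0332
grip_force: 24.9
```

```bash
python3 -m inch '{"plan":[[0,0,0,0,0,0.001,-0.5],[0,0,0,0,0,0.001,0.2],[0,0,0,0,0,0.001,0.2],[0,0,0,0,0,0.001,0.2],[0,0,0,0,0,0.001,0.2],[0,0,0,0,0,-0.01,0.2],[0,0,0,0,0,-0.04,0.2],[0,0,0,0,0,-0.08,0.2],[0,0,0,0,0,-0.1,1],[0,0,0,0,0,-0.1,1]]}'
python3 - <<'E'
from h import *
s=r.state();print(s["position"],yaw());np.save("p6.npy",s,allow_pickle=True)
I=r.snapshot("wrist");cv2.imwrite("pics/w6.png",I);J=r.snapshot("scene");cv2.imwrite("pics/s6.png",J)
a=cv2.resize(I[120:400,170:470],(400,373));b=cv2.resize(J[150:250,240:347],(400,373));cv2.imwrite("pics/c6.png",np.hstack([a,b]))
print(rel([.6248,-.0893,.1]))
E
```

```text
time: 8.97
position: [0.4569, 0.1074, 0.1057]
eef_rot: [-0.002, 0.985, -0.171, 0.005]
force: [0.8, 0.4, 0.7]
grip_width: 0.0732
grip_force: 0.0
[0.45694175 0.10739494 0.10566575] -19.721431066244097
[0.22635918 0.12745316 0.00057186]
```

View pics/c6.png

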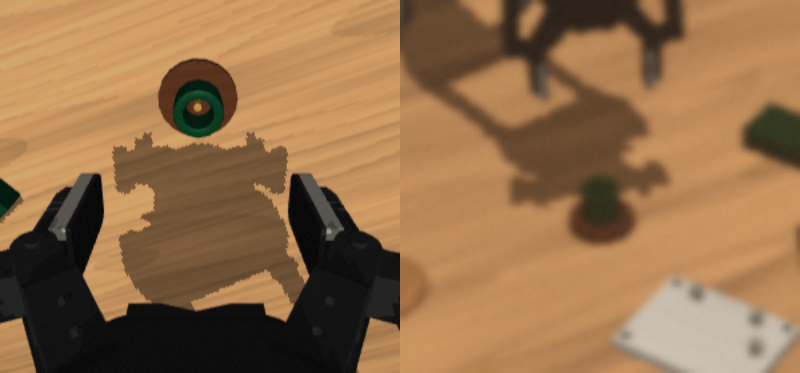

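The tube stands over the pin, with the pin tip visible in its hole. Next is the tin.

```bash
python3 -m inch '{"plan":[[0,0,0,0.03,0.017,0,1],[0,0,0,0.065,0.037,0,1],[0,0,0,0.1,0.057,0,1],[0,0,0,0.135,0.077,0,1],[0,0,0,0.17,0.096,0,1],[0,0,0,0.2,0.112,0.01,1],[0,0,0,0.227,0.127,0.03,1],[0,0,0,0.227,0.127,0.06,1],[0,0,0,0.227,0.127,0.06,1],[0,0,0,0.227,0.127,0.06,1]]}' 25
python3 - <<'E'
from h import *
print(r.state()["position"],rel([.6248,-.0893,-.001]))
I=r.snapshot("wrist");s=r.state();cv2.imwrite("pics/w7.png",I);np.save("p7.npy",s,allow_pickle=True);c=cam("wrist",s)
h=cv2.cvtColor(I,cv2.COLOR_BGR2HSV).astype(int);M=((h[...,0]<24)&(h[...,1]>155)&(h[...,2]>70)).astype(np.uint8)*255
M[:,:250]=0;M[:,380:]=0
M=cv2.morphologyEx(M,cv2.MORPH_OPEN,np.ones((3,3)));C=max(cv2.findContours(M,0,1)[0],key=cv2.contourArea)[:,0]
W=ray(c,C,.046);print(C.min(0),C.max(0))
q=s["eef_rot"];R=Ro.from_quat(np.r_[q[1:],q[0]]).as_matrix()[:2,:2];L=(W-s["position"][:2])@R;print("tool frame extents",L.min(0),L.max(0))
E
```

```text
time: 9.9
position: [0.622, -0.0887, 0.0343]
eef_rot: [-0.0, 0.985, -0.171, -0.004]
force: [0.7, -0.0, 0.1]
grip_width: 0.0852
grip_force: 0.0
[ 0.62199672 -0.0887395   0.03429555] [ 0.00312241 -0.0004526   0.0352703 ]
[278 193] [349 267]
tool frame extents [-0.01903249 -0.02357935] [0.03047017 0.02025973]
```

```bash
python3 -m inch '{"plan":[[0,0,0,0,-0.001,0.01,1],[0,0,0,0,-0.001,0.02,1],[0,0,0,0,-0.001,0.03,1],[0,0,0,0,-0.001,0.0385,0.6],[0,0,0,0,-0.001,0.0385,0.3],[0,0,0,0,-0.001,0.0385,0.2],[0,0,0,0,-0.001,0.0385,0.1],[0,0,0,0,-0.001,0.0385,-0.2],[0,0,0,0,-0.001,0.0385,-0.2],[0,0,0,0,-0.001,0.0385,-0.2]]}' 25
python3 -m inch '{"plan":[[0,0,0,0,0,0,-0.2],[0,0,0,0,0,0,-0.2],[0,0,0,0,0,0,-0.2]]}'
```

```text
time: 10.78
position: [0.6255, -0.0884, 0.0005]
eef_rot: [0.0, 0.985, -0.171, 0.001]
force: [1.0, 0.2, 1.0]
grip_width: 0.0426
grip_force: 25.7
time: 11.03
position: [0.6255, -0.0884, 0.0005]
eef_rot: [0.0, 0.985, -0.171, 0.001]
force: [-0.6, -0.1, 3.7]
grip_width: 0.0429
grip_force: 25.7
```

```bash
python3 -m inch '{"plan":[[0,0,0,0,0,-0.003,-0.2],[0,0,0,0,0,-0.01,-0.2],[0,0,0,0,0,-0.022,-0.2],[0,0,0,0,0,-0.035,-0.2],[0,0,0,0,0,-0.045,-0.2],[0,0,0,0,0,-0.05,-0.2],[0,0,0,-0.003,0.001,-0.05,-0.2],[0,0,0,-0.011,0.004,-0.05,-0.2],[0,0,0,-0.023,0.008,-0.05,-0.2],[0,0,0,-0.037,0.014,-0.05,-0.2]]}'
python3 -m inch '{"plan":[[0,0,0,-0.016,0.006,0,-0.2],[0,0,0,-0.034,0.012,0,-0.2],[0,0,0,-0.052,0.019,0,-0.2],[0,0,0,-0.07,0.026,0,-0.2],[0,0,0,-0.088,0.032,0,-0.2],[0,0,0,-0.106,0.039,0,-0.2],[0,0,0,-0.122,0.045,0,-0.2],[0,0,0,-0.133,0.049,0,-0.2],[0,0,0,-0.139,0.051,0,-0.2],[0,0,0,-0.1404,0.0512,0,-0.2]]}'
python3 -m inch '{"plan":[[0,0,0,0,0,0.003,-0.2],[0,0,0,0,0,0.01,-0.2],[0,0,0,0,0,0.02,-0.2],[0,0,0,0,0,0.03,-0.2]]}'
python3 - <<'E'
from h import *
s=r.state();print(s["position"],rel([.4357,-.0900,-.0175]))
I=r.snapshot("wrist");cv2.imwrite("pics/w8.png",I);J=r.snapshot("scene")
a=cv2.resize(I[120:400,170:470],(400,373));b=cv2.resize(J[180:280,180:287],(400,373));cv2.imwrite("pics/c8.png",np.hstack([a,b]))
E
```

```text
time: 11.87
position: [0.5842, -0.0887, 0.0485]
eef_rot: [-0.0, 0.985, -0.171, -0.001]
force: [-1.1, 0.5, -1.1]
grip_width: 0.0429
grip_force: 25.5
time: 12.7
position: [0.4347, -0.0897, 0.0491]
eef_rot: [-0.0, 0.985, -0.171, -0.0]
force: [-0.3, 0.2, -0.2]
grip_width: 0.0429
grip_force: 25.5
time: 13.03
position: [0.4362, -0.0898, 0.0185]
eef_rot: [-0.0, 0.985, -0.171, -0.0]
force: [0.8, -0.3, -1.1]
grip_width: 0.0431
grip_force: 25.5
[ 0.43623974 -0.08975036  0.01846784] [-0.00040441  0.00041531  0.03596808]
```

```bash
python3 -m inch '{"plan":[[0,0,0,0,0,0.008,-0.2],[0,0,0,0,0,0.016,-0.2],[0,0,0,0,0,0.023,-0.2],[0,0,0,0,0,0.028,-0.2],[0,0,0,0,0,0.031,-0.2],[0,0,0,0,0,0.033,-0.2],[0,0,0,0,0,0.034,-0.2],[0,0,0,0,0,0.035,-0.2],[0,0,0,0,0,0.035,-0.2]]}'
python3 -m inch '{"plan":[[0,0,0,0,0,0.001,0.1],[0,0,0,0,0,0.001,0.2],[0,0,0,0,0,0.001,0.4],[0,0,0,0,0,0.001,0.4],[0,0,0,0,0,-0.01,0.4],[0,0,0,0,0,-0.04,0.5],[0,0,0,0,0,-0.075,1],[0,0,0,0,0,-0.11,1],[0,0,0,0,0,-0.13,1],[0,0,0,0,0,-0.13,1]]}'
python3 -m inch '{"plan":[[0,0,0,0,0,0,1],[0,0,0,0,0,0,1]]}'
python3 - <<'E'
from h import *
s=r.state();I=r.snapshot("wrist");cv2.imwrite("pics/w9.png",I);np.save("p9.npy",s,allow_pickle=True);c=cam("wrist",s)
print(s["position"],s["joints"])
print(proj(c,[.4357,-.09,.006]))
J=r.snapshot("scene");b=cv2.resize(J[190:290,180:300],(400,333));a=cv2.resize(I[100:350,166:466],(400,333));cv2.imwrite("pics/c9.png",np.hstack([a,b]))
E
```

```text
time: 13.88
position: [0.4362, -0.0898, -0.0151]
eef_rot: [0.0, 0.985, -0.171, 0.0]
force: [0.4, 0.2, 0.0]
grip_width: 0.0427
grip_force: 25.6
time: 14.72
position: [0.4387, -0.0905, 0.122]
eef_rot: [0.001, 0.985, -0.171, 0.005]
force: [0.8, 0.2, -0.5]
grip_width: 0.0854
grip_force: 0.0
time: 14.88
position: [0.4357, -0.0897, 0.1143]
eef_rot: [-0.0, 0.985, -0.171, -0.0]
force: [0.2, -0.6, -0.1]
grip_width: 0.0852
grip_force: 0.0
[ 0.43573971 -0.08974693  0.1143266 ] [-2.79599802e-01 -3.34806329e-01  1.77807975e+00 -2.77079887e-05
  1.69905360e+00  1.63540377e+00]
[316.537887   187.24262408]
```

View pics/c9.png

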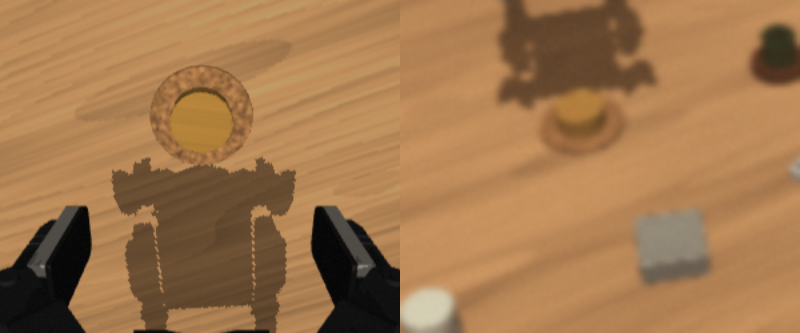

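The tin is upright and centred on the coaster (tin about (201,122), coaster (202,115) in the crop, the row gap being the tin's height). Now over the steel block.

```bash
python3 -m inch '{"plan":[[0,0,0,0.03,-0.011,0,1],[0,0,0,0.065,-0.023,0,1],[0,0,0,0.1,-0.036,0,1],[0,0,0,0.135,-0.049,0,1],[0,0,0,0.16,-0.058,0,1],[0,0,0,0.178,-0.064,0,1],[0,0,0,0.178,-0.064,0,1],[0,0,0,0.178,-0.064,0,1],[0,0,0,0.178,-0.064,0,1]]}' 60
python3 - <<'E'
from h import *
c9=cam("wrist",np.load("p9.npy",allow_pickle=True).item())
I=cv2.imread("pics/w9.png")
f=lambda x,y:(166+x*.75,100+y*.75)
print("tin",ray(c9,[f(201.5,122.5)],.028),"coaster",ray(c9,[f(202,115)],.006))
def rect(I,c,s,mask,box,z,n):
    M=np.zeros(I.shape[:2],np.uint8);x0,y0,x1,y1=box;M[y0:y1,x0:x1]=mask[y0:y1,x0:x1]*255
    C=max(cv2.findContours(M,0,1)[0],key=cv2.contourArea)[:,0]
    q=s["eef_rot"];R=Ro.from_quat(np.r_[q[1:],q[0]]).as_matrix()[:2,:2]
    W=ray(c,C,z);L=(W-s["position"][:2])@R
    print(n,C.min(0),C.max(0),[np.round(v,1) for v in cv2.minAreaRect((W*1000).astype(np.float32))],"tool",L.min(0).round(4),L.max(0).round(4))
s=r.state();I=r.snapshot("wrist");cv2.imwrite("pics/w10.png",I);c=cam("wrist",s);print(s["position"],yaw())
h=cv2.cvtColor(I,cv2.COLOR_BGR2HSV).astype(int)
print([tuple(h[y,316]) for y in range(150,240,6)])
rect(I,c,s,(h[...,1]<60)&(h[...,2]>100),(250,130,385,250),.024,"steel top")
rect(I,c,s,(h[...,1]<60)&(h[...,2]>50),(250,130,385,250),.024,"steel all")
E
```

```text
time: 15.73
position: [0.6242, -0.0895, 0.1135]
eef_rot: [0.0, 0.985, -0.171, -0.001]
force: [0.1, -0.1, -0.4]
grip_width: 0.0856
grip_force: 0.0
tin [[ 0.43731124 -0.09115238]] coaster [[ 0.43634744 -0.09125215]]
[ 0.62417638 -0.08953744  0.11345261] -19.730355960733803
[(np.int64(15), np.int64(133), np.int64(171)), (np.int64(15), np.int64(135), np.int64(161)), (np.int64(21), np.int64(34), np.int64(76)), (np.int64(25), np.int64(33), np.int64(140)), (np.int64(23), np.int64(33), np.int64(141)), (np.int64(25), np.int64(33), np.int64(141)), (np.int64(25), np.int64(32), np.int64(144)), (np.int64(25), np.int64(33), np.int64(139)), (np.int64(25), np.int64(32), np.int64(143)), (np.int64(25), np.int64(34), np.int64(143)), (np.int64(25), np.int64(32), np.int64(142)), (np.int64(23), np.int64(33), np.int64(141)), (np.int64(15), np.int64(133), np.int64(167)), (np.int64(15), np.int64(131), np.int64(99)), (np.int64(15), np.int64(133), np.int64(100))]
steel top [285 163] [344 218] [array([625.9, -88.7]), array([54.8, 53.8]), np.float64(70.3)] tool [-0.0256 -0.0287] [0.0282 0.0261]
steel all [285 159] [344 218] [array([627.6, -89.4]), array([54.8, 57.5]), np.float64(70.3)] tool [-0.0256 -0.0287] [0.0319 0.0261]
```

```bash
python3 -m inch '{"plan":[[0,0,0,0.001,-0.001,0.03,1],[0,0,0,0.001,-0.001,0.06,1],[0,0,0,0.001,-0.001,0.09,1],[0,0,0,0.001,-0.001,0.11,1],[0,0,0,0.001,-0.001,0.12,1],[0,0,0,0.001,-0.001,0.128,1],[0,0,0,0.001,-0.001,0.133,1],[0,0,0,0.001,-0.001,0.1355,1],[0,0,0,0.001,-0.001,0.1355,1]]}' 60
python3 -m inch '{"plan":[[0,0,0,0,0,0,0.5],[0,0,0,0,0,0,0.3],[0,0,0,0,0,0,0],[0,0,0,0,0,0,0],[0,0,0,0,0,0,0],[0,0,0,0,0,0,0],[0,0,0,0,0,0,0]]}'
```

```text
time: 16.53
position: [0.627, -0.0892, -0.0197]
eef_rot: [-0.0, 0.985, -0.171, 0.001]
force: [-0.1, 0.1, -0.4]
grip_width: 0.0856
grip_force: 0.0
time: 17.12
position: [0.6276, -0.0891, -0.019]
eef_rot: [-0.0, 0.985, -0.171, 0.001]
force: [0.4, 1.3, 5.9]
grip_width: 0.054
grip_force: 66.9
```

```bash
python3 -m inch '{"plan":[[0,0,0,0,0,-0.004,0],[0,0,0,0,0,-0.015,0],[0,0,0,0,0,-0.03,0],[0,0,0,0,0,-0.045,0],[0,0,0,0,0,-0.055,0],[0,0,0,0,0,-0.06,0],[0,0,0,-0.004,-0.01,-0.06,0],[0,0,0,-0.011,-0.027,-0.06,0],[0,0,0,-0.02,-0.048,-0.06,0],[0,0,0,-0.03,-0.072,-0.06,0]]}'
python3 -m inch '{"plan":[[0,0,0.015,-0.0105,-0.0255,0,0],[0,0,0.03,-0.021,-0.051,0,0],[0,0,0.05,-0.0315,-0.0765,0,0],[0,0,0.07,-0.042,-0.102,0,0],[0,0,0.09,-0.0525,-0.1275,0,0],[0,0,0.11,-0.063,-0.153,0,0],[0,0,0.13,-0.0735,-0.1785,0,0],[0,0,0.145,-0.084,-0.204,0,0],[0,0,0.145,-0.093,-0.226,0,0],[0,0,0.145,-0.099,-0.24,0,0]]}'
python3 -m inch '{"plan":[[0,0,0,-0.0025,-0.007,0,0],[0,0,0,-0.0043,-0.0143,0,0],[0,0,0,-0.0043,-0.0143,0,0],[0,0,0,-0.0043,-0.0143,0,0]]}'
python3 - <<'E'
from h import *
s=r.state();print(s["position"],yaw(),s["joints"],rel([.6103,.2644,-.013]))
E
```

```text
time: 17.95
position: [0.6215, -0.0104, 0.0377]
eef_rot: [0.0, 0.985, -0.172, -0.001]
force: [0.6, -0.1, -5.8]
grip_width: 0.0543
grip_force: 65.7
time: 18.78
position: [0.6086, 0.2513, 0.0376]
eef_rot: [0.0, 0.971, -0.241, -0.001]
force: [-0.3, 0.2, -6.3]
grip_width: 0.0542
grip_force: 65.7
time: 19.12
position: [0.6135, 0.2619, 0.0389]
eef_rot: [0.0, 0.97, -0.242, -0.0]
force: [0.4, 0.1, -5.2]
grip_width: 0.0542
grip_force: 65.7
[0.61351194 0.26193783 0.03894407] -28.06571674146701 [ 3.52911953e-01  2.97989087e-01  1.28685379e+00 -6.88589902e-04
  1.55740780e+00  2.41355693e+00] [-0.00399661 -0.00071079  0.05194311]
```

```bash
python3 -m inch '{"plan":[[0,0,0,-0.002,0,0.01,0],[0,0,0,-0.004,-0.001,0.022,0],[0,0,0,-0.004,-0.001,0.033,0],[0,0,0,-0.004,-0.001,0.042,0],[0,0,0,-0.004,-0.001,0.047,0],[0,0,0,-0.004,-0.001,0.05,0],[0,0,0,-0.004,-0.001,0.051,0],[0,0,0,-0.004,-0.001,0.0515,0],[0,0,0,-0.004,-0.001,0.0515,0]]}'
python3 -m inch '{"plan":[[0,0,0,0,0,0,0.4],[0,0,0,0,0,0,0.6],[0,0,0,0,0,0,1],[0,0,0,0,0,0,1],[0,0,0,0,0,0,1],[0,0,0,0,0,-0.02,1],[0,0,0,0,0,-0.055,1],[0,0,0,0,0,-0.09,1],[0,0,0,0,0,-0.11,1],[0,0,0,0,0,-0.11,1]]}'
python3 -m inch '{"plan":[[0,0,0,0,0,-0.02,1],[0,0,0,0,0,-0.03,1],[0,0,0,0,0,-0.03,1],[0,0,0,0,0,-0.03,1]]}'
python3 - <<'E'
from h import *
s=r.state();I=r.snapshot("wrist");cv2.imwrite("pics/w11.png",I);np.save("p11.npy",s,allow_pickle=True);c=cam("wrist",s);print(s["position"],yaw())
h=cv2.cvtColor(I,cv2.COLOR_BGR2HSV).astype(int)
q=s["eef_rot"];R=Ro.from_quat(np.r_[q[1:],q[0]]).as_matrix()[:2,:2]
def rect(mask,z,n,box=(215,90,420,270)):
    M=np.zeros(I.shape[:2],np.uint8);x0,y0,x1,y1=box;M[y0:y1,x0:x1]=mask[y0:y1,x0:x1]*255
    C=max(cv2.findContours(M,0,1)[0],key=cv2.contourArea)[:,0];W=ray(c,C,z);L=(W-s["position"][:2])@R
    print(n,C.min(0),C.max(0),[np.round(v,1) for v in cv2.minAreaRect((W*1000).astype(np.float32))],"tool",L.min(0).round(4),L.max(0).round(4))
print([tuple(map(int,h[y,316])) for y in range(110,270,8)])
rect((h[...,1]<80)&(h[...,2]>100),.03,"steel");rect((h[...,2]<75)|((h[...,1]<80)),.006,"pad")
E
```

```text
time: 19.87
position: [0.6106, 0.2657, -0.0117]
eef_rot: [-0.0, 0.97, -0.242, 0.0]
force: [-0.0, -1.2, -5.3]
grip_width: 0.0541
grip_force: 65.7
time: 20.7
position: [0.6132, 0.2667, 0.106]
eef_rot: [-0.003, 0.97, -0.242, 0.005]
force: [-0.4, 0.8, 0.9]
grip_width: 0.0849
grip_force: 0.0
time: 21.03
position: [0.6106, 0.2657, 0.1281]
eef_rot: [-0.0, 0.97, -0.242, 0.001]
force: [-0.4, -0.4, -0.8]
grip_width: 0.0853
grip_force: 0.0
[0.61060234 0.26571203 0.12814807] -28.0315579548207
[(15, 134, 183), (15, 133, 188), (15, 132, 186), (15, 132, 187), (10, 26, 29), (0, 26, 30), (12, 41, 31), (24, 34, 152), (24, 33, 153), (25, 30, 153), (24, 33, 154), (24, 33, 154), (24, 33, 154), (24, 32, 151), (0, 26, 29), (15, 131, 107), (15, 131, 105), (15, 130, 120), (15, 133, 119), (15, 133, 119)]
steel [288 164] [345 218] [array([609.2, 266.2]), array([54.9, 54.6]), np.float64(62.0)] tool [-0.0288 -0.0272] [0.0259 0.0277]
pad [272 141] [361 223] [array([610.4, 265.5]), array([89.2, 88.6]), np.float64(62.0)] tool [-0.0444 -0.0444] [0.0443 0.0449]
```

The steel block is centred on the pad to within 1.5 mm and square to it. Next is the wax block.

```bash
python3 -m inch '{"plan":[[0,0,-0.1,-0.02,0.005,0,1],[0,0,-0.2,-0.04,0.01,0,1],[0,0,-0.3,-0.06,0.015,0,1],[0,0,-0.4,-0.08,0.02,0,1],[0,0,-0.5,-0.1,0.025,0,1],[0,0,-0.6,-0.12,0.03,0,1],[0,0,-0.7,-0.135,0.035,0,1],[0,0,-0.8,-0.15,0.038,0,1],[0,0,-0.9,-0.158,0.0407,0,1],[0,0,-0.92,-0.158,0.0407,0,1]]}' 30
python3 -m inch '{"plan":[[0,0,0,0,0,0,1],[0,0,0,0,0,0,1]]}'
python3 - <<'E'
from h import *
s=r.state();I=r.snapshot("wrist");cv2.imwrite("pics/w12.png",I);np.save("p12.npy",s,allow_pickle=True);c=cam("wrist",s);print(s["position"],yaw(),s["joints"])
h=cv2.cvtColor(I,cv2.COLOR_BGR2HSV).astype(int)
q=s["eef_rot"];R=Ro.from_quat(np.r_[q[1:],q[0]]).as_matrix()[:2,:2]
print([tuple(map(int,h[y,316])) for y in range(120,270,6)])
g=(h[...,0]>45)&(h[...,0]<95)&(h[...,1]>60)
for n,m in(("all",g),("top",g&(h[...,2]>36))):
    M=np.zeros(I.shape[:2],np.uint8);M[60:290,220:420]=m[60:290,220:420]*255
    C=max(cv2.findContours(M,0,1)[0],key=cv2.contourArea)[:,0];W=ray(c,C,.024);L=(W-s["position"][:2])@R
    print(n,C.min(0),C.max(0),[np.round(v,1) for v in cv2.minAreaRect((W*1000).astype(np.float32))],"tool",L.min(0).round(4),L.max(0).round(4))
E
```

```text
time: 21.92
position: [0.4498, 0.3042, 0.1265]
eef_rot: [0.0, 0.976, 0.216, -0.001]
force: [0.6, 0.2, 0.8]
grip_width: 0.0847
grip_force: 0.0
time: 22.08
position: [0.4519, 0.3036, 0.127]
eef_rot: [0.0, 0.977, 0.212, -0.0]
force: [-0.2, -0.4, -0.0]
grip_width: 0.0851
grip_force: 0.0
[0.45185657 0.30361722 0.12698848] 24.522198196935285 [ 5.29313873e-01 -5.97618078e-02  1.51603980e+00 -2.52353112e-04
  1.68620687e+00  1.67217314e+00]
[(17, 126, 203), (15, 132, 203), (16, 130, 204), (16, 129, 204), (16, 133, 132), (73, 184, 65), (74, 190, 63), (73, 190, 63), (73, 190, 63), (74, 196, 61), (73, 193, 62), (74, 200, 60), (74, 204, 60), (74, 211, 58), (73, 201, 57), (74, 219, 57), (74, 213, 42), (75, 237, 28), (15, 132, 112), (15, 134, 114), (15, 133, 198), (15, 133, 203), (16, 130, 204), (15, 133, 193), (15, 133, 201)]
all [283 145] [335 224] [array([451.3, 311.1]), array([80.4, 49.3]), np.float64(24.8)] tool [-0.0376 -0.0318] [0.0427 0.0178]
top [283 147] [335 217] [array([453.9, 312.4]), array([70.7, 49.3]), np.float64(24.5)] tool [-0.0299 -0.0318] [0.0408 0.0175]
```

```bash
python3 -m inch '{"plan":[[0,0,0,0.002,-0.007,0.03,1],[0,0,0,0.002,-0.007,0.06,1],[0,0,0,0.002,-0.007,0.09,1],[0,0,0,0.002,-0.007,0.115,1],[0,0,0,0.002,-0.007,0.13,1],[0,0,0,0.002,-0.007,0.14,1],[0,0,0,0.002,-0.007,0.145,1],[0,0,0,0.002,-0.007,0.145,1]]}' 30
python3 -m inch '{"plan":[[0,0,0,0,0,0,0.4],[0,0,0,0,0,0,0.1],[0,0,0,0,0,0,-0.1],[0,0,0,0,0,0,-0.1],[0,0,0,0,0,0,-0.1],[0,0,0,0,0,0,-0.1],[0,0,0,0,0,0,-0.1],[0,0,0,0,0,0,-0.1]]}'
```

```text
time: 22.8
position: [0.4504, 0.3107, -0.0182]
eef_rot: [0.0, 0.977, 0.213, -0.001]
force: [-0.6, 0.2, -0.2]
grip_width: 0.0852
grip_force: 0.0
time: 23.47
position: [0.4515, 0.3117, -0.0155]
eef_rot: [-0.0, 0.977, 0.214, 0.001]
force: [-0.7, -0.2, 6.1]
grip_width: 0.0487
grip_force: 32.1
```

```bash
python3 -m inch '{"plan":[[0,0,0,0,0,-0.005,-0.1],[0,0,0,0,0,-0.02,-0.1],[0,0,0,0,0,-0.04,-0.1],[0,0,0,0,0,-0.06,-0.1],[0,0,0,0,0,-0.07,-0.1],[0,0,0,0.002,0.008,-0.07,-0.1],[0,0,0,0.006,0.024,-0.07,-0.1],[0,0,0,0.012,0.046,-0.07,-0.1],[0,0,0,0.019,0.072,-0.07,-0.1],[0,0,0,0.026,0.1,-0.07,-0.1]]}'
python3 -m inch '{"plan":[[0,0,-0.006,0.007,0.028,0,-0.1],[0,0,-0.012,0.014,0.056,0,-0.1],[0,0,-0.02,0.022,0.084,0,-0.1],[0,0,-0.028,0.029,0.112,0,-0.1],[0,0,-0.028,0.036,0.136,0,-0.1],[0,0,-0.028,0.04,0.153,0,-0.1],[0,0,-0.028,0.0426,0.164,0.005,-0.1],[0,0,-0.028,0.0426,0.1662,0.01,-0.1],[0,0,-0.028,0.0426,0.1662,0.01,-0.1],[0,0,-0.028,0.0426,0.1662,0.01,-0.1]]}'
python3 - <<'E'
from h import *
s=r.state();I=r.snapshot("wrist");cv2.imwrite("pics/w13.png",I);np.save("p13.npy",s,allow_pickle=True);c=cam("wrist",s);print(s["position"],yaw(),s["force"])
print("rel start",rel([.6253,.0985,-.0035]))
h=cv2.cvtColor(I,cv2.COLOR_BGR2HSV).astype(int)
q=s["eef_rot"];R=Ro.from_quat(np.r_[q[1:],q[0]]).as_matrix()[:2,:2]
g=(h[...,0]>45)&(h[...,0]<95)&(h[...,1]>60);zt=s["position"][2]+.0155+.024
M=np.zeros(I.shape[:2],np.uint8);M[60:320,220:420]=g[60:320,220:420]*255
C=max(cv2.findContours(M,0,1)[0],key=cv2.contourArea)[:,0];W=ray(c,C,zt);L=(W-s["position"][:2])@R
print(C.min(0),C.max(0),[np.round(v,1) for v in cv2.minAreaRect((W*1000).astype(np.float32))],"tool",L.min(0).round(4),L.max(0).round(4))
J=r.snapshot("scene")
E
```

```text
time: 24.3
position: [0.5157, 0.2299, 0.051]
eef_rot: [0.0, 0.977, 0.214, -0.001]
force: [-0.6, 0.6, -1.8]
grip_width: 0.0491
grip_force: 31.5
time: 25.13
position: [0.6228, 0.0987, 0.0414]
eef_rot: [-0.0, 0.974, 0.228, -0.001]
force: [-0.3, 0.2, -1.8]
grip_width: 0.049
grip_force: 31.5
[0.62280225 0.09871785 0.04144407] 26.359417244735017 [-0.27738121  0.23369621 -1.76897259]
rel start [0.00181201 0.00150716 0.04566619]
[266 186] [367 319] [array([627.5, 101.2]), array([76.4, 50.1]), np.float64(26.4)] tool [-0.033  -0.0252] [0.0435 0.0249]
```

```bash
python3 -m inch '{"plan":[[0,0,0,0,0,0.01,-0.1],[0,0,0,0,0,0.02,-0.1],[0,0,0,0,0,0.03,-0.1],[0,0,0,0,0,0.036,-0.1],[0,0,0,0,0,0.04,-0.1],[0,0,0,0,0,0.042,-0.1],[0,0,0,0,0,0.0435,-0.1],[0,0,0,0,0,0.0435,-0.1],[0,0,0,0,0,0.0435,-0.1]]}' 30
python3 -m inch '{"plan":[[0,0,0,0,0,0.0005,-0.1],[0,0,0,0,0,0.001,-0.1],[0,0,0,0,0,0.001,-0.1]]}'
```

```text
time: 25.98
position: [0.6243, 0.0979, -0.0003]
eef_rot: [0.0, 0.974, 0.227, 0.0]
force: [-0.8, -0.8, -0.7]
grip_width: 0.0488
grip_force: 31.5
time: 26.23
position: [0.6242, 0.0979, -0.0015]
eef_rot: [0.0, 0.974, 0.227, 0.0]
force: [0.4, -0.7, -1.2]
grip_width: 0.049
grip_force: 31.5
```

```bash
python3 -m inch '{"plan":[[0,0,0,0,0,0.001,-0.1],[0,0,0,0,0,0.0015,-0.1],[0,0,0,0,0,0.0015,-0.1]]}'
python3 -m inch '{"plan":[[0,0,0,0,0,0.0005,-0.1],[0,0,0,0,0,0.001,-0.1],[0,0,0,0,0,0.001,-0.1]]}'
```

```text
time: 26.48
position: [0.624, 0.0979, -0.0033]
eef_rot: [0.0, 0.974, 0.227, -0.0]
force: [0.1, 0.5, -0.4]
grip_width: 0.0487
grip_force: 31.5
time: 26.73
position: [0.6241, 0.0979, -0.0034]
eef_rot: [0.0, 0.974, 0.227, 0.0]
force: [-2.7, -1.6, 3.4]
grip_width: 0.0497
grip_force: 32.0
```

```bash
python3 -m inch '{"plan":[[0,0,0,0,-0.001,0,-0.1],[0,0,0,0,-0.002,0,-0.1],[0,0,0,0,-0.003,0,-0.1],[0,0,0,0,-0.004,0,-0.1],[0,0,0,0,-0.004,0,-0.1]]}'
python3 -m inch '{"plan":[[0,0,0,0,-0.0005,0,-0.1],[0,0,0,0,-0.001,0,-0.1],[0,0,0,0,-0.0015,0,-0.1],[0,0,0,0,-0.0015,0,-0.1]]}'
```

```text
time: 27.15
position: [0.623, 0.1014, -0.0035]
eef_rot: [0.0, 0.974, 0.227, 0.001]
force: [2.5, -2.3, 5.5]
grip_width: 0.0491
grip_force: 32.1
time: 27.48
position: [0.6224, 0.1027, -0.0034]
eef_rot: [0.0, 0.974, 0.227, 0.001]
force: [2.9, -3.1, 4.8]
grip_width: 0.0488
grip_force: 32.1
```

```bash
python3 -m inch '{"plan":[[0,0,0,0,-0.0005,0,-0.1],[0,0,0,0,-0.001,0,-0.1],[0,0,0,0,-0.001,0,-0.1]]}'
python3 -m inch '{"plan":[[0,0,0,0,-0.0005,0,-0.1],[0,0,0,0,-0.001,0,-0.1],[0,0,0,0,-0.001,0,-0.1]]}'
```

```text
time: 27.73
position: [0.622, 0.1034, -0.0034]
eef_rot: [0.0, 0.974, 0.227, 0.001]
force: [1.8, -3.2, 4.2]
grip_width: 0.0489
grip_force: 32.1
time: 27.98
position: [0.622, 0.1034, -0.0034]
eef_rot: [0.001, 0.974, 0.227, 0.001]
force: [2.2, -5.8, 4.5]
grip_width: 0.0489
grip_force: 32.1
```

The side-pin contact is at nest y of about 0. Next, slide toward the end pin.

```bash
python3 -m inch '{"plan":[[0,0,0,0.001,0,0,-0.1],[0,0,0,0.002,0,0,-0.1],[0,0,0,0.003,0,0,-0.1],[0,0,0,0.004,0,0,-0.1],[0,0,0,0.005,0,0,-0.1],[0,0,0,0.005,0,0,-0.1]]}'
python3 -m inch '{"plan":[[0,0,0,0.0005,0,0,-0.1],[0,0,0,0.001,0,0,-0.1],[0,0,0,0.0015,0,0,-0.1],[0,0,0,0.002,0,0,-0.1],[0,0,0,0.002,0,0,-0.1]]}'
```

```text
time: 28.48
position: [0.6248, 0.1048, -0.0034]
eef_rot: [0.001, 0.974, 0.227, -0.001]
force: [-2.4, -7.8, 8.3]
grip_width: 0.0491
grip_force: 32.5
time: 28.9
position: [0.6264, 0.1057, -0.0034]
eef_rot: [0.001, 0.974, 0.227, -0.001]
force: [-4.2, -8.8, 8.7]
grip_width: 0.0489
grip_force: 32.5
```

```bash
python3 -m inch '{"plan":[[0,0,0,0.0005,0,0,-0.1],[0,0,0,0.001,0,0,-0.1],[0,0,0,0.0015,0,0,-0.1],[0,0,0,0.0015,0,0,-0.1]]}'
python3 -m inch '{"plan":[[0,0,0,0.0005,0,0,-0.1],[0,0,0,0.001,0,0,-0.1],[0,0,0,0.0015,0,0,-0.1],[0,0,0,0.0015,0,0,-0.1]]}'
```

```text
time: 29.23
position: [0.6277, 0.1063, -0.0035]
eef_rot: [0.001, 0.974, 0.227, -0.001]
force: [-4.2, -8.2, 9.2]
grip_width: 0.0488
grip_force: 32.5
time: 29.57
position: [0.6291, 0.107, -0.0035]
eef_rot: [0.001, 0.974, 0.227, -0.001]
force: [-4.9, -8.2, 9.2]
grip_width: 0.0492
grip_force: 32.5
```

```bash
python3 -m inch '{"plan":[[0,0,0,0.0005,0,0,-0.1],[0,0,0,0.001,0,0,-0.1],[0,0,0,0.0015,0,0,-0.1],[0,0,0,0.0015,0,0,-0.1]]}'
python3 -m inch '{"plan":[[0,0,0,0.0005,0,0,-0.1],[0,0,0,0.001,0,0,-0.1],[0,0,0,0.001,0,0,-0.1]]}'
```

```text
time: 29.9
position: [0.6304, 0.1076, -0.0034]
eef_rot: [0.001, 0.974, 0.227, -0.001]
force: [-5.3, -8.8, 10.2]
grip_width: 0.0491
grip_force: 32.5
time: 30.15
position: [0.6304, 0.1077, -0.0035]
eef_rot: [0.002, 0.974, 0.227, -0.002]
force: [-8.5, -9.9, 12.3]
grip_width: 0.049
grip_force: 32.7
```

Both pins are in contact. Release, rise and check.

```bash
python3 -m inch '{"plan":[[0,0,0,0,0,0,0.2],[0,0,0,0,0,0,0.4],[0,0,0,0,0,0,0.5],[0,0,0,0,0,0,0.5],[0,0,0,0,0,0,0.5],[0,0,0,0,0,-0.01,0.5],[0,0,0,0,0,-0.04,0.5],[0,0,0,0,0,-0.08,0.7],[0,0,0,0,0,-0.11,1],[0,0,0,0,0,-0.13,1]]}'
python3 -m inch '{"plan":[[0,0,0,0,0,0,1],[0,0,0,0,0,0,1],[0,0,0,0,0,0,1]]}'
python3 - <<'E'
from h import *
s=r.state();I=r.snapshot("wrist");cv2.imwrite("pics/w14.png",I);c=cam("wrist",s);print(s["position"],yaw())
h=cv2.cvtColor(I,cv2.COLOR_BGR2HSV).astype(int)
g=(h[...,0]>45)&(h[...,0]<95)&(h[...,1]>60)
M=np.zeros(I.shape[:2],np.uint8);M[60:300,220:420]=g[60:300,220:420]*255
C=max(cv2.findContours(M,0,1)[0],key=cv2.contourArea)[:,0];W=ray(c,C,.036);print([np.round(v,1) for v in cv2.minAreaRect((W*1000).astype(np.float32))])
J=r.snapshot("scene");b=cv2.resize(J[170:310,170:410],(560,327));a=cv2.resize(I[90:290,216:416],None,fx=3,fy=3)
b2=np.zeros((600,200,3),np.uint8);b2[:117]=cv2.resize(b,(200,117));cv2.imwrite("pics/c14.png",np.hstack([a,cv2.resize(J[170:310,170:410],(200,117)) if 0 else b2]))
E
```

```text
time: 30.98
position: [0.6331, 0.1106, 0.1314]
eef_rot: [0.0, 0.974, 0.228, 0.003]
force: [-0.1, 0.2, 1.1]
grip_width: 0.0857
grip_force: 0.0
time: 31.23
position: [0.6315, 0.1102, 0.125]
eef_rot: [-0.0, 0.974, 0.227, -0.001]
force: [-0.3, 0.2, -0.1]
grip_width: 0.0853
grip_force: 0.0
[0.63152058 0.11024868 0.12503485] 26.291555545012017
[array([630.6, 107.8]), array([80.6, 49.3]), np.float64(26.3)]
```

View pics/c14.png

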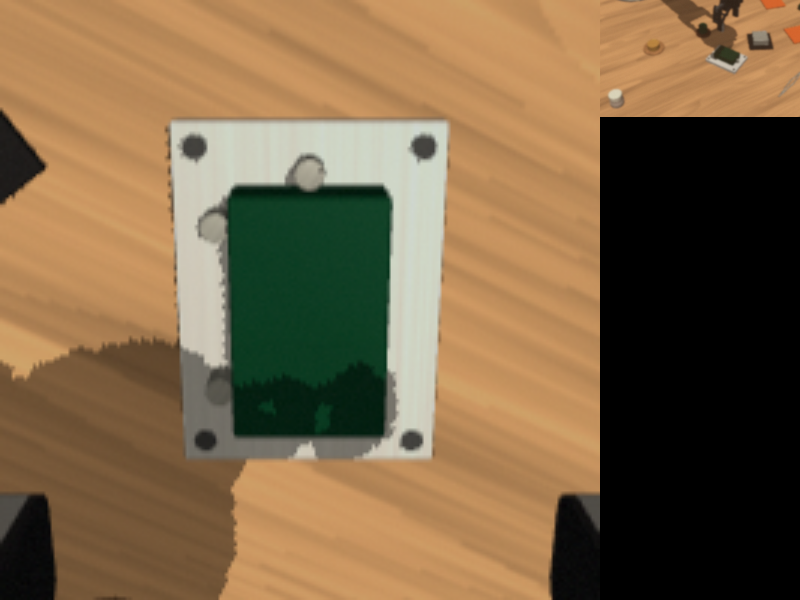

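The block lies flat and touches the end pin (309,173). The side pins at (212,226) and (218,387) may have a gap, so I'll measure it.

Run:
```python
from h import *
s=r.state();c=cam("wrist",s);I=cv2.imread("pics/w14.png");h=cv2.cvtColor(I,cv2.COLOR_BGR2HSV).astype(int)
q=s["eef_rot"];R=Ro.from_quat(np.r_[q[1:],q[0]]).as_matrix()[:2,:2];T=lambda p,z:((ray(c,p,z)-s["position"][:2])@R*1000).round(1)
f=lambda x,y:(216+x/3,90+y/3)
print("pins side",T([f(212,226),f(218,387)],.026),"end",T([f(309,173)],.026))
def edges(row):  # left/right green edges, subpixel-ish
    m=(h[row,230:420,0]>45)&(h[row,230:420,0]<95)&(h[row,230:420,1]>90);x=np.nonzero(m)[0]+230;return x[0]-.5,x[-1]+.5
for row in (165,175,185,195,205):
    a,b=edges(row);print(row,a,b,"top",T([(a,row),(b,row)],.036).tolist())
for x in range(300,345,10):
    print(x,[int(v) for v in h[148:160,x,2]],end=' ')
print()
for row in(165,200,225): print(row,[(x,int(h[row,x,1]),int(h[row,x,2])) for x in range(280,298)])
# plate edges
for row in (165,200): 
    m=(h[row,250:390,1]<60);x=np.nonzero(m)[0]+250;print("plate",T([(x[0]-.5,row),(x[-1]+.5,row)],.012).tolist())
```

```text
pins side [[ 24.3 -28.3]
 [-30.1 -28. ]] end [[40.8  2. ]]
165 291.5 345.5 top [[26.7, -22.8], [26.7, 25.9]]
175 291.5 345.5 top [[17.4, -23.1], [17.5, 26.2]]
185 292.5 345.5 top [[8.0, -22.4], [8.0, 26.5]]
195 292.5 344.5 top [[-1.7, -22.7], [-1.7, 25.9]]
205 292.5 344.5 top [[-11.7, -22.9], [-11.6, 26.2]]
300 [208, 208, 209, 144, 50, 26, 28, 40, 53, 60, 62, 62] 310 [208, 209, 208, 145, 51, 27, 25, 41, 54, 62, 62, 62] 320 [168, 164, 156, 154, 138, 81, 28, 42, 54, 62, 65, 63] 330 [212, 212, 212, 146, 50, 28, 27, 40, 56, 62, 64, 65] 340 [210, 210, 210, 145, 49, 27, 26, 40, 56, 63, 65, 66] 
165 [(280, 25, 207), (281, 26, 159), (282, 32, 121), (283, 32, 157), (284, 33, 161), (285, 33, 162), (286, 33, 162), (287, 35, 162), (288, 33, 164), (289, 32, 165), (290, 33, 162), (291, 31, 91), (292, 205, 51), (293, 205, 61), (294, 192, 61), (295, 201, 61), (296, 205, 61), (297, 200, 60)]
200 [(280, 27, 206), (281, 26, 205), (282, 28, 204), (283, 28, 204), (284, 27, 205), (285, 27, 207), (286, 25, 207), (287, 25, 206), (288, 27, 205), (289, 28, 203), (290, 26, 158), (291, 24, 115), (292, 26, 87), (293, 188, 53), (294, 204, 60), (295, 203, 59), (296, 199, 59), (297, 203, 59)]
225 [(280, 27, 114), (281, 26, 116), (282, 27, 114), (283, 25, 112), (284, 25, 112), (285, 25, 114), (286, 29, 113), (287, 26, 107), (288, 29, 106), (289, 29, 104), (290, 29, 104), (291, 28, 110), (292, 27, 115), (293, 35, 66), (294, 204, 30), (295, 230, 31), (296, 215, 32), (297, 199, 32)]
plate [[21.6, -42.7], [21.7, 46.1]]
plate [[-14.9, -42.4], [-14.8, 45.9]]
```

The block's mid-line is at y = 1.65 mm in the tool frame. The side pins call for 1.8 mm and the plate's middle is at 1.7 mm, so it is seated. The force stall confirmed the end pin. The arm is clear, so I'm handing in.

```bash
python3 -c "
from rig import r
print(r.sign_off())"
```

```text
the job is handed in; nothing more can be done
None
```

The job is handed in: the tube is over its pin, the tin is upright on the coaster and the steel block is on the rubber pad, both within about 1.5 mm of centre. The wax block is seated against both side pins and the end pin, and the arm never went near the jar or tape.

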